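# Lock a specimen slide in its spring clamp

## Task

Of the two slide clamps on the microscope desk, lock the one that has a glass slide in its tray: press its black plunger pad fully down against the spring and, while holding it down, slide the steel keeper gate all the way towards the slide tray, so that the gate's rear bar lies over the pad and traps it down when you let go. Do not touch the empty clamp.

Things in the scene. Friction and masses are not known exactly. Their poses are not given: they have to be found in the camera images.
- loaded_clamp: Clamp to lock: pale 76 x 26 mm glass slide across its dark tray. Cream base 84 (x) by 167 mm; z up; y runs from the tail (-51 mm) to the tray (70 to 114 mm). Origin on the table, below the middle of the opening to press through (62 x 51 mm, between the keeper's arms, rear bar and bridge). Housing 30 mm high; in it the plunger, a black pad x -22 to 22, y -23 to 57 mm, its nose over the tray.
- plunger (a joint): The loaded clamp's plunger, m down: 0 up (flat pad top 48 mm above the table), 0.016 fully down (pad top 32 mm). Spring 3 N at the start, 7 N fully down; jumps back up if let go untrapped. Trapped under the keeper's rear bar it rests at about 0.0125. The pad stays under the fingertips all along the keeper's stroke.
- keeper (a joint): Its steel gate, m along clamp +y: 0 at start, 0.022 at its stop; drags 1.5 N, stays put. At 0: rear bar y -37 to -25 mm, underside 35 mm high; side arms to 44 mm high; bridge over the pad, back face y 25 mm, 51 to 64 mm high. Fingers holding the pad down move to +y and push the bridge's back face with their sides. With the plunger less than 0.0125 down the bar jams on the pad after 2 mm.
- empty_clamp: The other clamp, same build and frame (origin on the table, below the middle of its press opening), but nothing in its tray. Not to be touched.

How it is judged:
On the way, in this order (a step that is already met when the one before it is completed fails the run):
1. the loaded clamp's plunger is pressed down while its keeper is still back (value of joint plunger above 0.0128 m and value of joint keeper below 0.006 m), for 0.05 s.
2. the keeper is slid across over the held-down plunger (value of joint plunger above 0.0105 m and value of joint keeper above 0.015 m), for 0.1 s.
At the end, for the whole second after the job is handed in: The loaded clamp's plunger rests trapped under the keeper, more than 10.5 mm down and still, with the keeper slid more than 15 mm (of 22) towards the tray, and nothing holding it (all of step 2 and velocity of joint plunger between -0.01 and 0.01 m/s); the robot touches nothing.
It fails at once if the empty clamp is touched (contact force between any of the fingers, the arm and empty_clamp above 1 N).
It also fails if it takes over 29 s, if anything falls off the work surface, if the arm or the gripper's body presses on something with over 40 N, if the wrist force passes 120 N, or if a joint passes its speed limit or range.

## Robot

A 7-joint arm with a two-finger parallel gripper is mounted at the origin on the work surface. World frame = base frame: x ahead of the robot, y to its left, z up, the work surface at z = 0. Lengths are in m, angles in rad, forces in N, time in s.
With the tool pointing down it reaches from about 0.425 to 0.925 m from the base axis. Payload 6.8 kg.
Tool frame: the origin (TCP) lies on the centre line of the jaws, within the pads' length; the fingertips stand 14 mm ahead of it and the grasp point (between the pads) lies 5 mm behind it; z points along the fingers, y is the line along which they close (so a half turn about z gives the same grasp; the last joint's range is limited). The gripper opens to 85 mm and grips with 20 to 120 N. Pads are 22 mm wide; open, the fingers measure 114 mm over their backs; the gripper's body (76 mm by 85 mm) begins 54 mm behind the grasp point. The pads swing forward as they close: fully open they stand 13 mm farther back than shut.
Start: joints at [1.196, 0.477, 0.022, 1.555, -0.011, 1.109, -0.083], TCP at [0.178, -0.651, 0.245] pointing down, gripper open.
Joint ranges: [-2.96, 2.96], [-0.34, 2.1], [-1.41, 1.46], [0.24, 2.44], [-1.37, 4.51], [0.17, 1.92], [-2.96, 2.96]. Speed limits (rad/s): [2.39, 2.39, 3.14, 3.14, 3.14, 3.14, 3.14].

## Interface

Orientations are given as a unit quaternion [w, x, y, z].
In Python, from station import bot gives the robot as it stands. The module is installed in compiled form; this text tells all that it offers.
- The arm moves only by the tool drive_tool, never from a script. Its argument "commands" is a list of rows, each an object with "hand": the opening, from 0 (shut) to 1 (fully open); "translation": the shift along the world's x, y, z in mm, a list of three; "angular": the turn, a rotation vector about the world's x, y, z in rad, a list of three. In form: [{"hand": hand, "translation": [tx, ty, tz], "angular": [ax, ay, az]}, ...]. A call has 1 to 12 rows; each row is the pose to reach, as a shift and turn from the pose commanded when the call began; what a row does not reach only later rows make up. A row lasts 1/8 s, in which the tool goes at most 62.5 mm and 10.7 degrees, less where a joint would pass 70% of its speed; a pose out of reach is approached as far as the arm can. A call with a gripper value outside its range is refused whole. The fingers move at their own pace and stop on an object; "force" is the grip in N (left out, the last holds). Time passes only in rows, so rows that repeat a pose let the fingers close. It gives the time, the measured TCP pose, the force, the opening and the grip force at its end, in the units of the state.
- bot.get_obs(): the state, without advancing time (a new reading comes with each control period).
- bot.read_camera(name): name is "scene" or "top" or "wrist"; returns the picture (420x560x3 uint8, red, green, blue); there is no depth.
- bot.camera_model(name): a dict with "fx", "fy", "cx", "cy" (pixels), "view" (4x4, takes a point from world to camera coordinates). Camera axes: x right, y up, looking along -z (the intrinsics and any distortion apply to the point x, -y, -z); pixel columns grow to the right and rows downward; lengths in m; the calibration is good to about 2 mm. A picture is of the moment at which its call begins: read the wrist's pose just before it. camera_model takes no time and is no camera call; for the wrist camera it gives the pose at the moment of the call.
- bot.hand_in(): hands the job in; it is judged then, once.
Trained networks look in the newest picture that a camera, given by its name, has taken for a name from the list of things; names that differ only in an ending like _2 or _b are one class to them, and where a whole thing is asked for, a point or a joint stands for the part that bears it (a point fixed in the world has none). Each returns a list of dicts, best first, with "score" (0 to 1); they miss things now and then, are a little off and sometimes report something else, mostly with a low value. They report only what shows in the picture. A call takes as long as a camera call.
- bot.find_in(camera, query): "position" ([column, row] in pixels, amid what is visible of it).
- bot.outline_of(camera, query): "pixels" (420x560 bool, what is visible of it) and "position" ([column, row] in pixels, amid what is visible of it).
The state is a dict: "t": time; "q": joint angles; "joint_vel": joint speeds; "joint_torque": joint torques, N m; "eef_pos": TCP position; "tool_rot": TCP orientation; "contact_force": force on the tool from outside, world axes, zero at the start; "torque": the same for the moment, N m; "gripper_width": opening from 0.0 (shut) to 1.0 (fully open); "grasp_force": force on a finger pad.
Only numpy, scipy, OpenCV 4.12 (cv2) and the standard library are available. Lean on these libraries where they do the work, as an engineer would, in place of code of your own. Each camera call takes 0.05 s, during which the arm holds its last target. There are 200 camera calls.

## Working session

There is one attempt and no reset: what is moved stays moved. The work goes in short steps, Python scripts to look and compute and a tool call to move; the robot and the scene stay as the last step left them, time stands still between calls to the robot, and variables do not carry over. Pictures are saved under pics/ and viewed, at most 10 in all, crops included, and the job is handed in when it is done.

Besides the shell and the picture viewer there is one more tool, called after "Call:" as a command line: name --argument value ..., lists and objects as JSON in quotes. drive_tool: Moves the arm, as the interface text tells. Its arguments: {"type":"object","properties":{"commands":{"type":"array","items":{"type":"object","properties":{"hand":{"type":"number"},"translation":{"type":"array","items":{"type":"number"}},"angular":{"type":"array","items":{"type":"number"}}}}},"force":{"type":"number"}},"required":["commands"]}

```bash
mkdir -p pics; python3 - <<'E'
from station import bot
import cv2,numpy as np
o=bot.get_obs();print(o['t'],o['eef_pos'],o['tool_rot'],o['gripper_width'])
for c in('scene','top'):
    im=bot.read_camera(c);cv2.imwrite(f'pics/{c}0.png',im[:,:,::-1])
    m=bot.camera_model(c);print(c,m['fx'],m['cx'],m['cy'],[k for k in m],np.round(m['view'],3).tolist())
    for q in('loaded_clamp','empty_clamp','plunger','keeper'):
        print(q,[(np.round(d['position']),round(d['score'],2)) for d in bot.find_in(c,q)])
E
```

```text
0.0 [ 0.17780031 -0.65056218  0.24429709] [-9.19192564e-04  9.91114713e-01  1.33006568e-01 -1.81828765e-04] 1.0039783165400495
scene 421.86159429721266 276.9125920814512 200.66839453231776 ['fx', 'fy', 'cx', 'cy', 'view'] [[0.562, 0.827, -0.025, -0.262], [-0.488, 0.356, 0.797, 0.216], [0.667, -0.436, 0.604, -1.128], [0.0, 0.0, 0.0, 1.0]]
loaded_clamp [(array([382., 166.]), 0.73)]
empty_clamp []
plunger [(array([377., 158.]), 0.89)]
keeper [(array([380., 166.]), 0.93)]
top 498.58557020835144 286.30390673282733 207.30872802369987 ['fx', 'fy', 'cx', 'cy', 'view'] [[0.029, -1.0, 0.008, -0.055], [0.987, 0.03, 0.156, -0.516], [-0.156, 0.004, 0.988, -0.795], [0.0, 0.0, 0.0, 1.0]]
loaded_clamp [(array([120., 214.]), 0.95)]
empty_clamp [(array([404., 205.]), 0.67), (array([119., 210.]), 0.24)]
plunger [(array([124., 212.]), 0.85), (array([121., 214.]), 0.38)]
keeper [(array([119., 208.]), 0.81)]
```

View pics/top0.png

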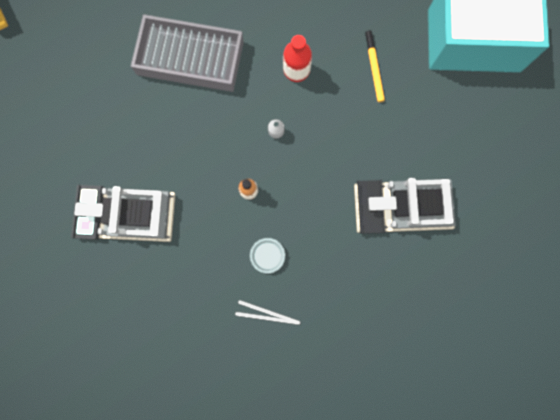

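View pics/scene0.png

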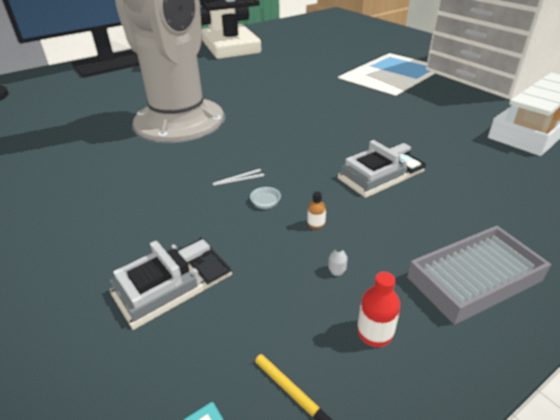

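The top view shows the loaded clamp (pale slide) at about (125,214), with its tray to the left (world +y). The empty clamp is at about (405,205). The scene view agrees: loaded at (382,165), empty at (170,275).

```bash
cat > h.py <<'E'
from station import bot
import numpy as np, cv2
def ray(m,p):
    V=np.array(m['view']);R=V[:3,:3];C=-R.T@V[:3,3]
    d=R.T@np.array([(p[0]-m['cx'])/m['fx'],-(p[1]-m['cy'])/m['fy'],-1]);return C,d/np.linalg.norm(d)
def at_z(m,p,z):
    C,d=ray(m,p);return C+d*(z-C[2])/d[2]
def tri(rs):
    A=sum(np.eye(3)-np.outer(d,d) for C,d in rs);b=sum((np.eye(3)-np.outer(d,d))@C for C,d in rs)
    return np.linalg.solve(A,b)
def proj(m,X):
    V=np.array(m['view']);c=(np.asarray(X)@V[:3,:3].T)+V[:3,3]
    return np.c_[m['cx']-m['fx']*c[:,0]/c[:,2],m['cy']+m['fy']*c[:,1]/c[:,2]]
E
python3 - <<'E'
from h import *
t=bot.camera_model('top');s=bot.camera_model('scene')
print('plunger',tri([ray(t,(124,212)),ray(s,(377,158))]),'keeper',tri([ray(t,(119,208)),ray(s,(380,166))]))
print('pad z.048',at_z(t,(136,212),.048),'empty pad',at_z(t,(431,203),.048))
for p in((103,187),(176,190),(173,243),(73,237),(77,185)):print(p,at_z(t,p,.003).round(3))
E
```

```text
plunger [0.50038205 0.22810365 0.04402166] keeper [0.5069068  0.23941245 0.02514116]
pad z.048 [0.50108556 0.20795448 0.048     ] empty pad [ 0.53086907 -0.28113733  0.048     ]
(103, 187) [0.55  0.283 0.003]
(176, 190) [0.548 0.154 0.003]
(173, 243) [0.455 0.154 0.003]
(73, 237) [0.46  0.327 0.003]
(77, 185) [0.552 0.329 0.003]
```

Call:
drive_tool --commands '[{"hand": 0,"translation": [46,38,0],"angular": [0,0,0.09]},{"hand": 0,"translation": [93,75,0],"angular": [0,0,0.18]},{"hand": 0,"translation": [140,113,0],"angular": [0,0,0.27]},{"hand": 0,"translation": [186,150,0],"angular": [0,0,0.36]},{"hand": 0,"translation": [233,188,0],"angular": [0,0,0.45]},{"hand": 0,"translation": [280,226,0],"angular": [0,0,0.54]},{"hand": 0,"translation": [326,263,0],"angular": [0,0,0.63]},{"hand": 0,"translation": [372,301,0],"angular": [0,0,0.72]},{"hand": 0,"translation": [372,361,0],"angular": [0,0,0.81]},{"hand": 0,"translation": [372,421,0],"angular": [0,0,0.9]},{"hand": 0,"translation": [372,481,0],"angular": [0,0,0.99]},{"hand": 0,"translation": [372,541,0],"angular": [0,0,1.08]}]'

```text
t: 2.0
eef_pos: [0.5499, -0.1083, 0.2456]
tool_rot: [0.0, 0.781, 0.625, 0.0]
contact_force: [1.0, 0.8, 0.2]
gripper_width: -0.004
grasp_force: 0.0
```

Call:
drive_tool --commands '[{"hand": 0,"translation": [-8,60,0],"angular": [0,0,0.05]},{"hand": 0,"translation": [-16,120,0],"angular": [0,0,0.1]},{"hand": 0,"translation": [-25,180,0],"angular": [0,0,0.15]},{"hand": 0,"translation": [-35,235,0],"angular": [0,0,0.19]},{"hand": 0,"translation": [-47,290,0],"angular": [0,0,0.19]},{"hand": 0,"translation": [-47,290,0],"angular": [0,0,0.19]}]'

```text
t: 2.75
eef_pos: [0.5013, 0.1854, 0.246]
tool_rot: [-0.001, 0.716, 0.698, 0.001]
contact_force: [0.7, -0.6, -0.2]
gripper_width: -0.003
grasp_force: 0.0
```

```bash
python3 - <<'E'
from h import *
import pickle
o=bot.get_obs();print(o['t'],o['eef_pos'],o['tool_rot'],o['q'],o['contact_force'])
m=bot.camera_model('wrist');im=bot.read_camera('wrist');cv2.imwrite('pics/w1.png',im[:,:,::-1]);pickle.dump(m,open('w1.pkl','wb'))
for q in('loaded_clamp','empty_clamp','plunger','keeper'):
    print(q,[(np.round(d['position']),round(d['score'],2)) for d in bot.outline_of('wrist',q)])
X=np.array([[.503,.207,.048]]);print(proj(m,X),np.round(m['view'],3))
E
```

```text
2.75 [0.50128046 0.18541829 0.2459876 ] [-0.00075606  0.71598941  0.69810978  0.00115095] [ 0.0333389   0.3039332  -0.60527522  1.85911884  0.196836    1.03669062
 -0.67630065] [ 0.7134373  -0.57079496 -0.20122171]
loaded_clamp [(array([284., 102.]), 0.59)]
empty_clamp []
plunger [(array([281., 114.]), 0.69)]
keeper [(array([279., 129.]), 0.93)]
[[281.19938949 157.27664058]] [[ 1.    -0.026  0.002 -0.497]
 [ 0.025  0.947 -0.321 -0.146]
 [ 0.007  0.32   0.947 -0.445]
 [ 0.     0.     0.     1.   ]]
```

View pics/w1.png

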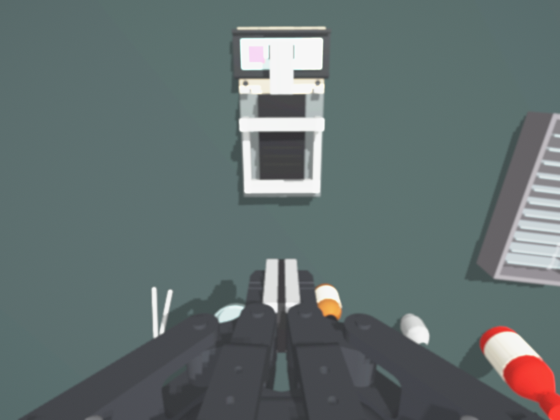

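The wrist view shows the loaded clamp straight ahead. The slide is at (280,53), the bridge at (281,124), the rear bar at (282,187) and the pad opening at (282,155). The shut fingers are at (281,285).

```bash
python3 - <<'E'
from h import *
import pickle
m=pickle.load(open('w1.pkl','rb'))
im=cv2.imread('pics/w1.png')
for n,p,z in(('barL in',(250,181),.044),('barR in',(314,181),.044),('bar back L',(244,193),.044),('bar back R',(321,193),.044),('bridge back top L',(240,130),.064),('bridge back top R',(324,130),.064),('base L',(237,27),.003),('base R',(326,27),.003)):
    print(n,at_z(m,p,z).round(4))
def draw(o,yaw):
    c,s=np.cos(yaw),np.sin(yaw);R=np.array([[c,-s,0],[s,c,0],[0,0,1]])
    v=cv2.resize(im,None,fx=3,fy=3)
    def rect(x0,x1,y0,y1,z,col):
        X=np.array([[x0,y0,z],[x1,y0,z],[x1,y1,z],[x0,y1,z]])/1e3@R.T+[*o,0]
        cv2.polylines(v,[np.round(proj(m,X)*3+1).astype(int)],1,col,1)
    rect(-42,42,-51,114,3,(0,255,255));rect(-31,31,-25,25,44,(0,0,255));rect(-37,37,-37,-25,44,(255,0,0));rect(-41,41,25,37,64,(0,255,0));rect(-22,22,-23,57,48,(255,0,255))
    return v[30:630,580:1100]
cv2.imwrite('pics/w1o.png',draw((.503,.207),-.03))
E
```

```text
barL in [0.4714 0.1833 0.044 ]
barR in [0.535  0.1817 0.044 ]
bar back L [0.4646 0.1711 0.044 ]
bar back R [0.5421 0.169  0.044 ]
bridge back top L [0.467  0.2354 0.064 ]
bridge back top R [0.5418 0.2334 0.064 ]
base L [0.4631 0.3274 0.003 ]
base R [0.5498 0.3252 0.003 ]
```

View pics/w1o.png

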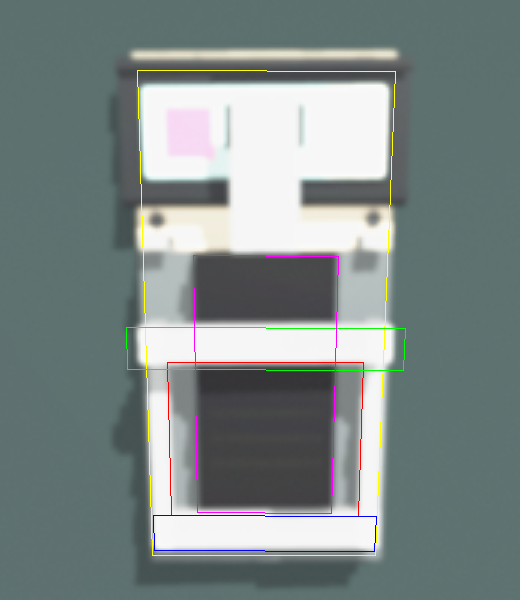

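Call:
drive_tool --commands '[{"hand": 0,"translation": [3,21,-55],"angular": [0,0,0]},{"hand": 0,"translation": [3,21,-105],"angular": [0,0,0]},{"hand": 0,"translation": [3,21,-145],"angular": [0,0,0]},{"hand": 0,"translation": [3,21,-145],"angular": [0,0,0]},{"hand": 0,"translation": [3,21,-145],"angular": [0,0,0]}]' --force 60

```text
t: 3.62
eef_pos: [0.5071, 0.2007, 0.1017]
tool_rot: [0.0, 0.719, 0.694, 0.001]
contact_force: [0.2, -0.5, 0.3]
gripper_width: 0.002
grasp_force: 0.0
```

```bash
python3 - <<'E'
from h import *
o=bot.get_obs();print(o['t'],o['eef_pos'],o['tool_rot'],o['contact_force'])
a=bot.read_camera('wrist');b=bot.read_camera('scene')
cv2.imwrite('pics/w2.png',np.vstack([a[:,:,::-1],cv2.resize(b[90:230,280:467,::-1],(560,420))])[:, :][::1] if 0 else np.hstack([cv2.resize(a[:,:,::-1],(400,300)),cv2.resize(b[90:230,280:467,::-1],(400,300))]))
E
```

```text
3.625 [0.50712257 0.20067601 0.10170022] [3.46250827e-04 7.19494853e-01 6.94497188e-01 8.31923734e-04] [ 0.22313282 -0.49105503  0.25590967]
```

View pics/w2.png

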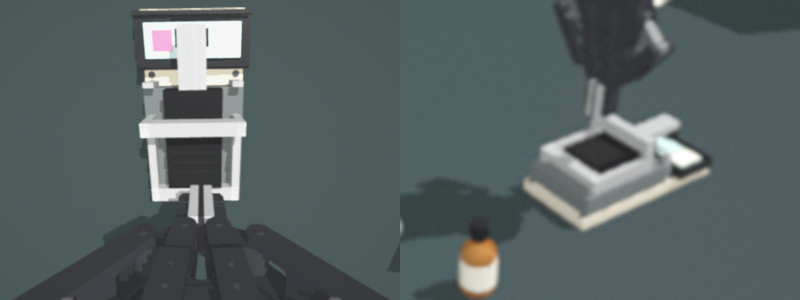

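The wrist picture shows the fingers in line with the pad, their tips at about (200,190) and still behind the opening in perspective. The scene view shows them clear above it. Descending to press.

Call:
drive_tool --commands '[{"hand": 0,"translation": [-3,6,-15],"angular": [0,0,0.01]},{"hand": 0,"translation": [-3,6,-30],"angular": [0,0,0.01]},{"hand": 0,"translation": [-3,6,-38],"angular": [0,0,0.01]},{"hand": 0,"translation": [-3,6,-45],"angular": [0,0,0.01]},{"hand": 0,"translation": [-3,6,-50],"angular": [0,0,0.01]},{"hand": 0,"translation": [-3,6,-50],"angular": [0,0,0.01]},{"hand": 0,"translation": [-3,6,-50],"angular": [0,0,0.01]}]'

```text
t: 4.6
eef_pos: [0.5029, 0.2069, 0.0505]
tool_rot: [0.0, 0.716, 0.699, -0.0]
contact_force: [-3.1, -1.2, 4.4]
gripper_width: -0.003
grasp_force: 2.4
```

```bash
python3 - <<'E'
from h import *
o=bot.get_obs();print(o['t'],o['eef_pos'],o['tool_rot'],o['contact_force'])
a=bot.read_camera('wrist');b=bot.read_camera('scene')
cv2.imwrite('pics/w3.png',np.hstack([cv2.resize(a[:,:,::-1],(400,300)),cv2.resize(b[90:230,280:467,::-1],(400,300))]))
E
```

```text
4.6 [0.50289405 0.20686611 0.05052567] [ 3.85147129e-05  7.15532899e-01  6.98579035e-01 -2.95049497e-05] [-3.14226375 -1.15497222  4.37706867]
```

View pics/w3.png

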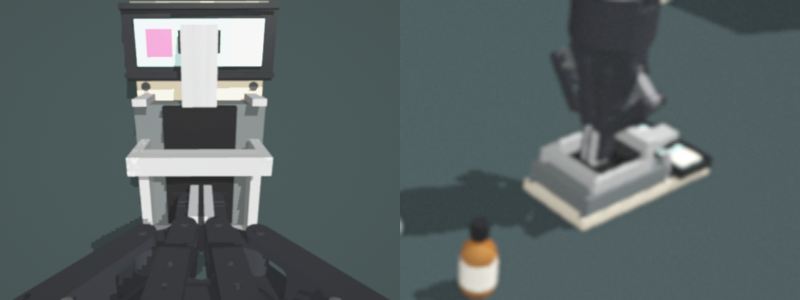

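The tips are inside the opening on the pad at about (200,190). The 4.4 N matches the spring about 11 mm down. Pressing to the bottom.

Call:
drive_tool --commands '[{"hand": 0,"translation": [0,0,-3],"angular": [0,0,0]},{"hand": 0,"translation": [0,0,-6],"angular": [0,0,0]},{"hand": 0,"translation": [0,0,-7],"angular": [0,0,0]},{"hand": 0,"translation": [0,0,-7],"angular": [0,0,0]}]'

```text
t: 5.2
eef_pos: [0.5034, 0.2071, 0.0458]
tool_rot: [0.001, 0.716, 0.699, 0.0]
contact_force: [-9.6, -4.5, 29.3]
gripper_width: 0.002
grasp_force: 14.6
```

Call:
drive_tool --commands '[{"hand": 0,"translation": [0,3,1],"angular": [0,0,0]},{"hand": 0,"translation": [0,6,1],"angular": [0,0,0]},{"hand": 0,"translation": [0,9,1],"angular": [0,0,0]},{"hand": 0,"translation": [0,12,1],"angular": [0,0,0]},{"hand": 0,"translation": [0,15,1],"angular": [0,0,0]},{"hand": 0,"translation": [0,18,1],"angular": [0,0,0]},{"hand": 0,"translation": [0,21,1],"angular": [0,0,0]},{"hand": 0,"translation": [0,24,1],"angular": [0,0,0]},{"hand": 0,"translation": [1,27,1],"angular": [0,0,0]},{"hand": 0,"translation": [1,30,1],"angular": [0,0,0]}]'

```text
t: 6.45
eef_pos: [0.5064, 0.2301, 0.0458]
tool_rot: [0.004, 0.717, 0.697, -0.003]
contact_force: [-2.6, -16.6, 23.8]
gripper_width: 0.001
grasp_force: 13.2
```

Call:
drive_tool --commands '[{"hand": 0,"translation": [-1,3,0.5],"angular": [0,0,0]},{"hand": 0,"translation": [-1,6,0.5],"angular": [0,0,0]},{"hand": 0,"translation": [-1,9,0.5],"angular": [0,0,0]},{"hand": 0,"translation": [-1,12,0.5],"angular": [0,0,0]},{"hand": 0,"translation": [-1,12,0.5],"angular": [0,0,0]},{"hand": 0,"translation": [-1,12,0.5],"angular": [0,0,0]}]'

```text
t: 7.2
eef_pos: [0.5059, 0.2457, 0.0459]
tool_rot: [0.003, 0.717, 0.697, 0.0]
contact_force: [0.9, -9.8, 12.8]
gripper_width: 0.001
grasp_force: 6.4
```

```bash
python3 - <<'E'
from h import *
o=bot.get_obs();print(o['t'],o['eef_pos'],o['contact_force'])
a=bot.read_camera('wrist');b=bot.read_camera('scene')
cv2.imwrite('pics/w4.png',np.hstack([cv2.resize(a[:,:,::-1],(400,300)),cv2.resize(b[90:230,280:467,::-1],(400,300))]))
E
```

```text
7.2 [0.50590585 0.24572112 0.04594959] [ 0.86759052 -9.7747042  12.79072755]
```

View pics/w4.png

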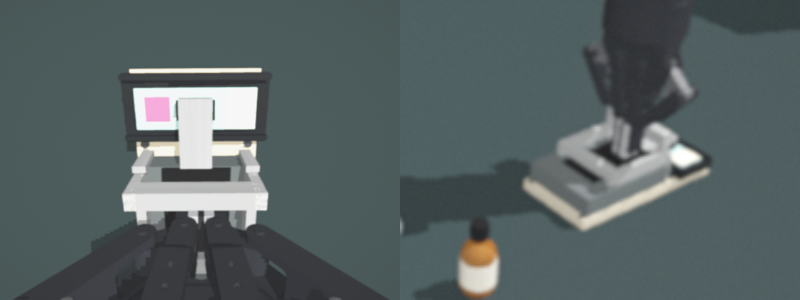

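The keeper has moved over the pad: in the scene view the rear bar has left the housing's rear. Pushing on to feel the stop.

Call:
drive_tool --commands '[{"hand": 0,"translation": [0,3,0],"angular": [0,0,0]},{"hand": 0,"translation": [0,5,0],"angular": [0,0,0]},{"hand": 0,"translation": [0,5,0],"angular": [0,0,0]}]'

```text
t: 7.68
eef_pos: [0.5059, 0.2466, 0.0459]
tool_rot: [0.004, 0.718, 0.697, -0.003]
contact_force: [-1.6, -18.3, 20.7]
gripper_width: 0.002
grasp_force: 14.0
```

Call:
drive_tool --commands '[{"hand": 0,"translation": [0,-6,0.5],"angular": [0,0,0]},{"hand": 0,"translation": [0,-12,1],"angular": [0,0,0]},{"hand": 0,"translation": [0,-16,2],"angular": [0,0,0]},{"hand": 0,"translation": [0,-18,6],"angular": [0,0,0]},{"hand": 0,"translation": [0,-19,15],"angular": [0,0,0]},{"hand": 0,"translation": [0,-19,35],"angular": [0,0,0]},{"hand": 0,"translation": [0,-19,80],"angular": [0,0,0]},{"hand": 0,"translation": [0,-60,130],"angular": [0,0,0]},{"hand": 0,"translation": [0,-80,180],"angular": [0,0,0]},{"hand": 0,"translation": [0,-80,180],"angular": [0,0,0]}]'

```text
t: 8.93
eef_pos: [0.5055, 0.173, 0.2299]
tool_rot: [0.002, 0.717, 0.697, 0.003]
contact_force: [0.3, 0.7, -0.2]
gripper_width: -0.001
grasp_force: 0.0
```

```bash
python3 - <<'E'
from h import *
o=bot.get_obs();print(o['t'],o['eef_pos'],o['contact_force'])
a=bot.read_camera('wrist');b=bot.read_camera('scene')
cv2.imwrite('pics/w5.png',np.hstack([cv2.resize(a[0:240,140:420,::-1],(400,343)),cv2.resize(b[90:230,304:467,::-1],(400,343))]))
E
```

```text
8.925 [0.50548784 0.17295403 0.22989082] [ 0.26430984  0.69765216 -0.18757831]
```

View pics/w5.png

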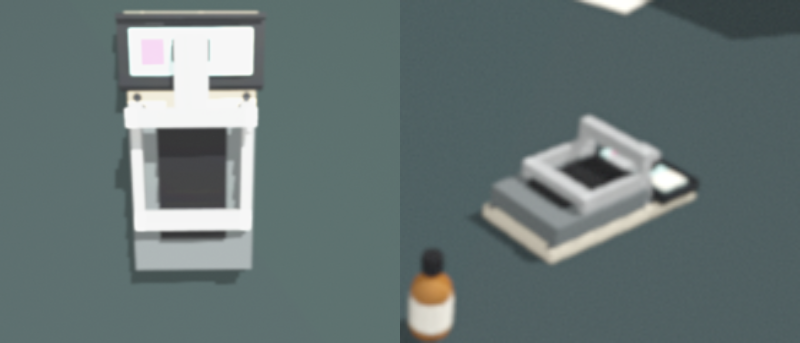

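The keeper sits fully forward with its bridge at (190,117). The rear bar at (190,220) lies over the pad, whose tail shows behind it at (193,236). The robot is clear.

```bash
python3 -c "
from station import bot
print(bot.hand_in())"
```

```text
the job is handed in; nothing more can be done
None
```

I locked the loaded clamp and handed the job in at about 9 s: the last pictures show its keeper fully forward, with the rear bar over the pad and the robot clear; the empty clamp was not touched, and the hand-in call returned no verdict.

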